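# Set the jar roller to speed 4 and start it

## Robot

A 6-joint arm with a two-finger parallel gripper is mounted at the origin on the work surface. World frame = base frame: x ahead of the robot, y to its left, z up, the work surface at z = 0. Lengths are in m, angles in rad, forces in N, time in s.
With the tool pointing down it reaches from about 0.3 to 0.825 m from the base axis. Payload 5.4 kg.
Tool frame: the origin (TCP) lies midway between the tips of the shut fingers; the grasp point (between the pads) lies 19 mm behind it; z points along the fingers, y is the direction in which the jaws open and shut (so a half turn about z gives the same grasp; the last joint's range is limited). The gripper opens to 92 mm and grips with 3 to 60 N. Pads are 20 mm wide; open, the fingers measure 128 mm over their backs; the gripper's body (75 mm by 189 mm) begins 69 mm behind the grasp point.
Start: joints at [-1.44, 0.158, 1.597, -0, 1.386, -0.21], TCP at [0.192, -0.542, 0.215] pointing down, gripper open.
Joint ranges: [-2.91, 2.91], [-0.94, 2.29], [0.18, 2.7], [-1.29, 4.43], [0.17, 2.64], [-3, 3]. Speed limits (rad/s): [2.57, 2.57, 3.14, 3.14, 3.14, 3.14].

## Interface

Orientations are given as [roll, pitch, yaw] about the fixed x, y, z axes, in that order (R = Rz(yaw) Ry(pitch) Rx(roll)).
In Python, from workcell import sense, eyes, job_done gives the robot as it stands. The module is installed in compiled form; this text tells all that it offers.
- The arm moves only by the tool play_rows, never from a script. Its argument "deltas" is one flat list of numbers, 7 for each row, row after row: the shift along the tool's x, y, z in cm, then the turn, a rotation vector about the tool's x, y, z in rad, then the opening, from 0 (shut) to 1 (fully open). A call has 1 to 5 rows; each row is the pose to reach, as a shift and turn from the pose commanded when the call began, along the tool's axes at that moment; what a row does not reach only later rows make up. A row lasts 1/12 s, in which the tool goes at most 41.7 mm and 7.16 degrees, less where a joint would pass 70% of its speed; a pose out of reach is approached as far as the arm can. A call with a gripper value outside its range is refused whole. The fingers move at their own pace and stop on an object; "grip_force" is the grip in N (left out, the last holds). Time passes only in rows, so rows that repeat a pose let the fingers close. It gives the time, the measured TCP pose, the force and the opening at its end, in the units of the state.
- sense(): the state, without advancing time (a new reading comes with each control period).
- eyes.capture(name): name is "scene" or "top"; returns a dict with "color" (420x560x3 uint8, blue, green, red), "range_z" (420x560 float32, m along the optical axis (not along the pixel's ray), 0 where there is no reading), "fov_y" (degrees; the focal length in pixels is half the picture's height over the tangent of half this angle, whatever the lens; pixels are square), "cx", "cy" (the principal point, pixels), "extrinsics" (4x4, takes a point from camera to world coordinates). Camera axes: x right, y down, z forward; pixel columns grow to the right and rows downward; lengths in m; the calibration is good to about 2 mm. A picture is of the moment at which its call begins.
- job_done(): hands the job in, once; it reports no verdict.
The state is a dict: "t": time; "q": joint angles; "joint_vel": joint speeds; "joint_torque": joint torques, N m; "tool_pos": TCP position; "tcp_rot": TCP orientation; "wrist_force": force on the tool from outside, world axes, zero at the start; "wrist_torque": the same for the moment, N m; "opening": finger opening in m.
Only numpy, scipy, OpenCV 4.12 (cv2) and the standard library are available. Lean on these libraries where they do the work, as an engineer would, in place of code of your own. Each camera call takes 0.05 s, during which the arm holds its last target.

## Task

Get the paint jar roller ready at speed 4 and start it: with a fingertip, push the selector's pointer clockwise, click by click, until it rests in the fourth click past the off dot, and only then press the start button fully down with a fingertip and let it come back up. Do not grip the pointer between the fingers, and leave the jar on its rollers and the things standing around where they are.

Things in the scene. Friction and masses are not known exactly. Their poses are not given: they have to be found in the camera images.
- machine: Jar roller fixed to the table; origin under its middle; x to its back (away from the robot at yaw 0), y to its left, z up. Right half: grey console, 220 (x) x 210 (y) mm, flat level top 85 mm up. Left half: lower bay with two rubber rollers along x, a jar on them.
- selector_axis (a point): Where the speed selector's upright axis meets the console top; axes as the machine's. On the top, 58 to 75 mm from it: a round black off dot towards +y, then clockwise, 30 degrees apart, six black bars of growing length, speeds 1 to 6 (3 towards +x, 6 towards -y). The black selector has a hub of radius 24 mm, 12 mm high, with a pointer bar across it.
- pointer_end (a point): Middle of the pointer bar's end face, 52 mm from the turning axis, 22 mm above the console top; turns with the selector, x outwards along the bar, z up. The bar is 12 mm wide with upright sides and a white line on top, spans 8 to 34 mm above the console top, and reaches 22 mm past the axis at its blunt tail.
- speed_selector (a joint): Selector angle, rad: 0 at the off dot, growing clockwise seen from above, 0.524 per click: speed 1 at 0.524, 2 at 1.047, 3 at 1.571, 4 at 2.094, 5 at 2.618, 6 at 3.142 (end stop just past it). A spring detent pulls it into the nearest click from half-way on and holds it; pushing it over takes about 3 N at 40 mm from the axis. Starts at off, 1 or 2.
- start_button_top (a point): Centre of the top face of the start button, a grey round spring button of radius 14 mm in a low black housing on the console top, near its front right corner. It is pressed straight down. Its axes are the machine's, like selector_axis.
- start_button (a joint): Travel of the start button in m: 0 when up, 0.006 fully down (about 5 N); it springs back when let go.
- jar_center (a point): Centre of a closed white plastic jar with a black lid, 80 mm in diameter and 140 mm long, lying loose on the two rollers, its axis along the machine's x; its top is about 147 mm above the table. Leave it.
- tin_center (a point): Centre (50 mm up) of a closed steel paint tin, 84 mm in diameter, 100 mm high, standing loose to the left of the machine. Leave it.
- flask_center (a point): Centre (60 mm up) of a small amber bottle, 48 mm in diameter, 120 mm high, standing loose in front of the roller bay (towards the robot). Leave it.
- brush_pot_center (a point): Centre (45 mm up) of an aluminium pot of brushes, 72 mm in diameter, 90 mm high, the brushes standing up to 185 mm, loose to the right of the console. Leave it.

How it is judged:
On the way, in this order (a step that is already met when the one before it is completed fails the run):
1. the selector rests at speed 4 (value of joint speed_selector between 1.924 and 2.264 rad and velocity of joint speed_selector between -0.1 and 0.1 rad/s), for 0.3 s.
2. the start button is pressed down (value of joint speed_selector between 1.924 and 2.264 rad and value of joint start_button above 0.0045 m), for 0.02 s.
At the end, for the whole second after the job is handed in: The selector rests at speed 4 (within 0.17 rad), the start button has been pressed at least 4.5 mm down after that and is up again (less than 1 mm down), and the jar, tin, bottle and brush pot are within 20 mm of where they started (value of joint speed_selector between 1.924 and 2.264 rad and value of joint start_button below 0.001 m and distance of each of jar_center, tin_center, flask_center, brush_pot_center from where it was at the start of the episode below 0.02 m); the robot touches nothing.
It fails at once if the start button is pressed (over 3 mm) while the selector is not at speed 4 (value of joint start_button above 0.003 m and not (value of joint speed_selector between 1.924 and 2.264 rad)).
It fails at once if the pointer is gripped: touched with the grasp point inside the bar (contact force between the fingers and speed_selector above 0.3 N and y of the grasp point in the frame of pointer_end between -0.008 and 0.008 m and x of the grasp point in the frame of pointer_end between -0.08 and 0.006 m and z of the grasp point in the frame of pointer_end below 0.022 m).
It fails at once if the jar, the tin, the bottle or the brush pot is moved or lifted more than 20 mm (distance of any of jar_center, tin_center, flask_center, brush_pot_center from where it was at the start of the episode above 0.02 m).
It also fails if it takes over 61 s, if anything falls off the work surface, if the arm or the gripper's body presses on something with over 40 N, if the wrist force passes 120 N, or if a joint passes its speed limit or range.

## Working session

There is one attempt and no reset: what is moved stays moved. The work goes in short steps, Python scripts to look and compute and a tool call to move; the robot and the scene stay as the last step left them, time stands still between calls to the robot, and variables do not carry over. Pictures are saved under pics/ and viewed, and the job is handed in when it is done.

Besides the shell and the picture viewer there is one more tool, called after ">>>" as name(argument=value, ...) on one line, values as JSON. play_rows: Moves the arm, as the interface text tells. Its arguments: {"type":"object","properties":{"deltas":{"type":"array"},"grip_force":{"type":"number"}},"required":["deltas"]}

```bash
mkdir -p pics
cat > h.py <<'E'
import numpy as np, cv2
from workcell import sense, eyes, job_done
def cap(n):
    c=eyes.capture(n); h=c["color"].shape[0]; c["f"]=h/2/np.tan(np.radians(c["fov_y"])/2); return c
def plane(c,u,v,z):
    E=c["extrinsics"]; d=E[:3,:3]@np.array([(u-c["cx"])/c["f"],(v-c["cy"])/c["f"],1]); o=E[:3,3]
    return o+d*(z-o[2])/d[2]
def pts(c):
    Z=c["range_z"]; v,u=np.mgrid[:Z.shape[0],:Z.shape[1]]
    P=np.stack([(u-c["cx"])/c["f"]*Z,(v-c["cy"])/c["f"]*Z,Z],-1)
    return P@c["extrinsics"][:3,:3].T+c["extrinsics"][:3,3]
E
python3 - <<'E'
from h import *
print({k:np.round(v,3) if not isinstance(v,float) else v for k,v in sense().items()})
for n in("scene","top"):
    c=cap(n); np.savez(n+"0.npz",**c); cv2.imwrite(f"pics/{n}0.png",c["color"]); print(n,c["f"],c["cx"],c["cy"],c["extrinsics"].round(3).tolist())
E
```

```text
{'t': 0.0, 'q': array([-1.44 ,  0.159,  1.598, -0.   ,  1.386, -0.21 ]), 'joint_vel': array([ 0.   , -0.001, -0.001,  0.003, -0.001, -0.001]), 'joint_torque': array([-1.0000e-03, -3.8557e+01, -3.2211e+01,  7.0000e-02,  3.8000e-02,
       -0.0000e+00]), 'tool_pos': array([ 0.192, -0.541,  0.214]), 'tcp_rot': array([-3.14 , -0.   ,  0.341]), 'wrist_force': array([-0.311, -0.464, -0.207]), 'wrist_torque': array([-0.033,  0.007, -0.015]), 'opening': 0.09167556958493964}
scene 492.9819214273689 284.50834044341946 212.51287432073968 [[0.006, 0.748, -0.664, 1.3], [1.0, -0.006, 0.003, 0.094], [-0.002, -0.664, -0.748, 0.876], [0.0, 0.0, 0.0, 1.0]]
top 507.7907365412048 271.798930999763 201.51311180751424 [[-0.004, -0.982, 0.19, 0.343], [-1.0, 0.006, 0.007, 0.082], [-0.008, -0.19, -0.982, 1.349], [0.0, 0.0, 0.0, 1.0]]
```

View pics/scene0.png

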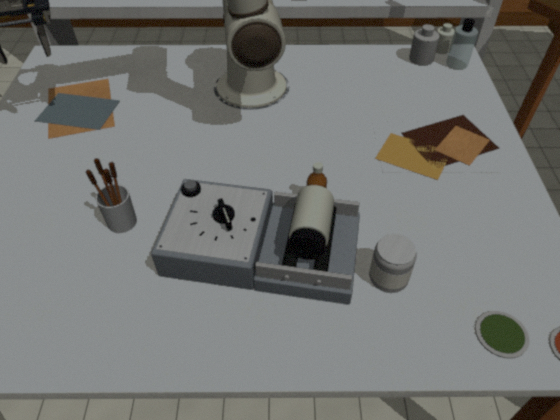

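View pics/top0.png

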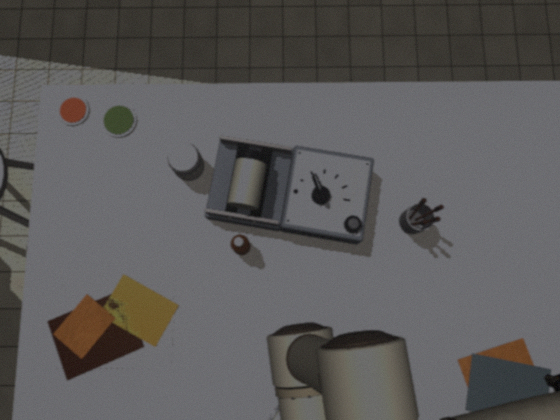

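The scene view shows the console's knob near (223,213) and the button near (190,188). In the top view the knob is near (320,195), the off dot near (296,191) and the button near (353,224). I'll enlarge both views and measure.

Run:
```python
from h import *
for n,(x0,y0,x1,y1) in {"scene":(150,170,280,290),"top":(275,135,385,250)}.items():
    c=dict(np.load(n+"0.npz")); im=c["color"][y0:y1,x0:x1]; im=cv2.convertScaleAbs(im,alpha=1.5 if n=="top" else 1.1)
    cv2.imwrite(f"pics/{n}0z.png",cv2.resize(im,None,fx=5,fy=5,interpolation=cv2.INTER_CUBIC))
    P=pts(c); g=cv2.cvtColor(c["color"],cv2.COLOR_BGR2GRAY)
    m=(abs(P[...,2]-.085)<.006)
    N,l,s,ce=cv2.connectedComponentsWithStats(m.astype(np.uint8))
    i=1+np.argmax(s[1:,4]); print(n,s[i],np.median(P[l==i],0))
    hull=cv2.convexHull(np.argwhere(l==i)[:,::-1].astype(np.int32))
    Q=np.array([plane(c,u,v,.085)[:2] for u,v in hull[:,0]],np.float32); r=cv2.minAreaRect(Q); print("rect",r, cv2.boxPoints(r).round(4).tolist())
    hm=np.zeros(g.shape,np.uint8); cv2.fillConvexPoly(hm,hull,1)
    thr=0.5*np.median(g[l==i]); d=((g<thr)&(hm>0)).astype(np.uint8)
    N,l2,s2,c2=cv2.connectedComponentsWithStats(d)
    for k in range(1,N):
        if s2[k,4]>=4: print(s2[k],c2[k].round(1),plane(c,*c2[k],.085)[:2].round(4))
```

```text
scene [ 151  179  121   91 7146] [ 0.63859266 -0.05187433  0.08604358]
rect ((0.6180448532104492, -0.05098450183868408), (0.20919367671012878, 0.22208799421787262), 79.69292449951172) [[0.4900999963283539, -0.1340000033378601], [0.7085999846458435, -0.1738000065088272], [0.7459999918937683, 0.032099999487400055], [0.5274999737739563, 0.07180000096559525]]
[180 182  21  15 178] [190.5 190.2] [ 0.5288 -0.1125]
[254 196  18  66  73] [262.5 228.2] [0.6405 0.0511]
[212 199  22  32 385] [223.1 214.2] [ 0.6009 -0.0341]
[251 218   4   3  11] [252.6 219.1] [0.6152 0.0296]
[200 232   4   3   6] [201.5 233. ] [ 0.6525 -0.0749]
[215 237   2   3   4] [215.5 238. ] [ 0.666  -0.0447]
[156 256  94  14 138] [203.8 262.7] [ 0.7281 -0.0623]
[251 263   3   6   6] [252.3 265.5] [0.7355 0.0335]
top [ 280  146   94   96 6122] [ 0.61329818 -0.0505553   0.08468918]
rect ((0.6107153296470642, -0.04908423125743866), (0.20865096151828766, 0.21903012692928314), 79.9018325805664) [[0.4846000075340271, -0.13259999454021454], [0.7002000212669373, -0.17100000381469727], [0.7368000149726868, 0.03440000116825104], [0.5212000012397766, 0.07280000299215317]]
[291 151   2   9  10] [291.7 155.2] [0.7089 0.0396]
[312 174  18  31 305] [320.  193.5] [ 0.6076 -0.0311]
[294 190   3   3   8] [295.1 190.9] [0.6147 0.0319]
[344 216  20  17 176] [353.1 224.9] [ 0.5267 -0.1124]
[280 223  81  19 146] [317.7 233.4] [ 0.5055 -0.0231]
```

```bash
ls pics
```

```text
scene0.png
scene0z.png
top0.png
top0z.png
```

View pics/scene0z.png

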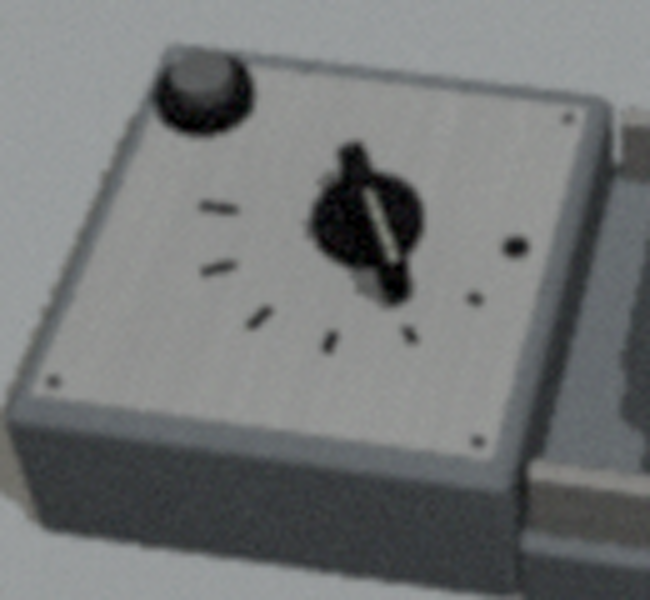

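View pics/top0z.png

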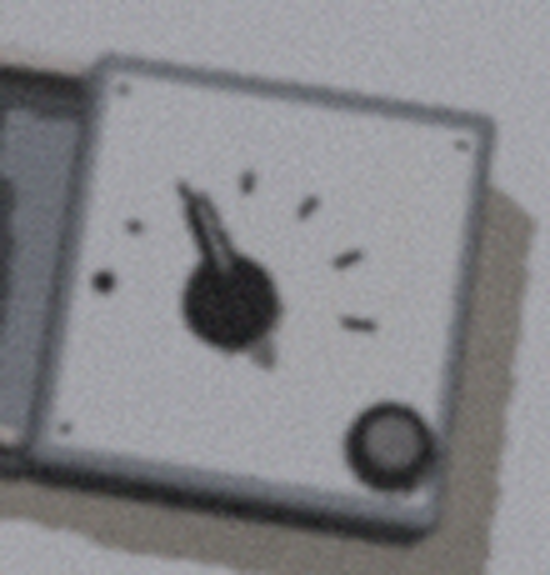

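Run:
```python
from h import *
for n,w,hub,btn in (("scene",{0:(150+516/5,170+246/5),1:(150+475/5,170+299/5),2:(150+410/5,170+334/5),3:(150+330/5,170+342/5),4:(150+260/5,170+318/5),5:(150+218/5,170+268/5),6:(150+219/5,170+208/5)},None,(150+203/5,170+75/5)),
  ("top",{0:(275+104/5,135+282/5),1:(275+135/5,135+228/5),3:(275+248/5,135+182/5),4:(275+309/5,135+207/5),5:(275+347/5,135+259/5),6:(275+359/5,135+324/5)},(275+231/5,135+302/5),(275+386/5,135+440/5))):
    c=dict(np.load(n+"0.npz")); P=pts(c)
    Q={k:plane(c,u-.4,v-.4,.085)[:2] for k,(u,v) in w.items()}
    # circle fit with radius free
    A=np.array(list(Q.values())); M=np.c_[2*A,np.ones(len(A))]; s=np.linalg.lstsq(M,(A**2).sum(1),rcond=None)[0]
    R=np.sqrt(s[2]+s[:2]@s[:2]); print(n,"axis",s[:2],"R",R)
    for k,q in Q.items():
        d=q-s[:2]; a=np.degrees(np.arctan2(d[1],d[0])); print(k,q.round(4),"yaw est",round(a-90+30*k,1),round(np.hypot(*d),4))
    if hub: print("hub",plane(c,*hub,.097))
    u,v=map(int,btn); z=np.median(P[v-2:v+3,u-2:u+3,2]); print("btn",z,plane(c,*btn,z))
    m=(P[...,2]>.108)&(P[...,2]<.125)&(np.hypot(P[...,0]-.603,P[...,1]+.034)<.06); print("pointer top pts",m.sum(),P[m].mean(0))
    D=P[m][:,:2]-s[:2]; 
    e=D[np.hypot(*D.T)>.03].mean(0); print("pointer ang theta",90-10.2-np.degrees(np.arctan2(e[1],e[0])))
# obstacles above .15
c=dict(np.load("scene0.npz")); P=pts(c); m=(P[...,2]>.1)&(P[...,0]>.4)&(P[...,0]<.9)&(P[...,1]<-.15)&(P[...,1]>-.4);print(P[m].min(0),P[m].max(0))
```

```text
scene axis [ 0.60123211 -0.03462385] R 0.06516821743634812
0 [0.6144 0.0299] yaw est -11.5 0.0659
1 [0.6435 0.0139] yaw est -11.0 0.0644
2 [ 0.662  -0.0119] yaw est -9.5 0.0649
3 [ 0.666  -0.0445] yaw est -8.7 0.0655
4 [ 0.653  -0.0746] yaw est -7.7 0.0655
5 [ 0.6257 -0.0952] yaw est -8.0 0.0653
6 [ 0.5918 -0.0987] yaw est -8.4 0.0648
btn 0.10765891472840505 [ 0.53487419 -0.10834328  0.10765891]
pointer top pts 183 [ 0.62438929 -0.02697272  0.11798469]
pointer ang theta 60.76487809680085
top axis [ 0.60165979 -0.03334715] R 0.06485865543267492
0 [0.6144 0.0312] yaw est -11.2 0.0658
1 [0.6425 0.015 ] yaw est -10.2 0.0633
3 [ 0.6664 -0.0432] yaw est -8.7 0.0655
4 [ 0.653  -0.0741] yaw est -8.4 0.0655
5 [ 0.6256 -0.0926] yaw est -8.0 0.0639
6 [ 0.5919 -0.0976] yaw est -8.7 0.065
hub [ 0.60013411 -0.03297646  0.097     ]
btn 0.10512866709514745 [ 0.52840924 -0.10718882  0.10512867]
pointer top pts 154 [ 0.61625942 -0.02533785  0.11703489]
pointer ang theta 56.08577428758089
[ 0.51889497 -0.31264166  0.10014538] [ 0.57858535 -0.25844242  0.19379592]
```

```bash
cat >> h.py <<'E'
from scipy.spatial.transform import Rotation as Ro
AX=np.array([.6015,-.0345]); YAW=-0.171
def mach(p): c,s=np.cos(YAW),np.sin(YAW); return AX+np.array([c*p[0]-s*p[1],s*p[0]+c*p[1]])
def arc(th,r,off):
    t=np.radians(th); u=np.array([np.sin(t),np.cos(t)]); n=np.array([-np.cos(t),np.sin(t)])
    return mach(r*u+off*n), YAW+np.pi/2-t
def row(p,yaw,frm=None):
    if frm is None: s=sense(); frm=(s["tool_pos"],s["tcp_rot"])
    R=Ro.from_euler("xyz",frm[1]); T=Ro.from_euler("xyz",[np.pi,0,yaw])
    return (R.inv().apply(np.array(p)-frm[0])*100).round(2).tolist()+(R.inv()*T).as_rotvec().round(3).tolist()
E
python3 - <<'E'
from h import *
p,y=arc(60,.036,.040); print(p,y)
print(row([*p,.25],y), row([*p,.102],y))
E
```

```text
[0.62147171 0.0154713 ] 0.3525987755982989
[59.08, -38.13, -3.54, -0.002, -0.0, -0.012] [59.08, -38.11, 11.26, -0.002, -0.0, -0.012]
```

>>> play_rows(deltas=[0,0,-3.5,0,0,0,0.3,7,-4.5,-4,0,0,0,0,10,-6.5,-4,0,0,0,0,13,-8.5,-4,0,0,0,0,16,-10.5,-4,0,0,0,0], grip_force=20)

```text
t: 0.52
tool_pos: [0.2936, -0.4077, 0.2542]
tcp_rot: [-3.141, -0.0, 0.34]
wrist_force: [1.4, 0.4, 1.0]
opening: 0.0608
```

>>> play_rows(deltas=[43,-27.5,0,0,0,0,0,43,-27.5,0,0,0,0,0,43,-27.5,0,0,0,0,0,43,-27.5,0,0,0,0,0,43,-27.5,0,0,0,0,0])

```text
t: 0.93
tool_pos: [0.4215, -0.2428, 0.2541]
tcp_rot: [-3.141, 0.0, 0.341]
wrist_force: [0.7, -1.2, 0.1]
opening: 0.0274
```

Run:
```python
from h import *
s=sense();print(s["t"],s["tool_pos"],s["tcp_rot"],s["opening"])
p,y=arc(60,.036,.040);print(row([*p,.25],y))
```

```text
0.9333 [ 0.42152351 -0.24284893  0.2541398 ] [-3.14128341e+00  1.23242985e-04  3.40551487e-01] 0.027361679532941666
[27.47, -17.67, 0.42, -0.0, 0.0, -0.012]
```

>>> play_rows(deltas=[27.5,-17.7,0.4,0,0,-0.012,0,27.5,-17.7,0.4,0,0,-0.012,0,27.5,-17.7,0.4,0,0,-0.012,0,27.5,-17.7,0.4,0,0,-0.012,0,27.5,-17.7,0.4,0,0,-0.012,0])

```text
t: 1.35
tool_pos: [0.549, -0.0779, 0.2514]
tcp_rot: [-3.141, 0.0, 0.353]
wrist_force: [-0.1, -0.7, 0.5]
opening: 0.0006
```

Run:
```python
from h import *
s=sense();print(s["t"],s["tool_pos"],s["tcp_rot"],s["opening"])
p,y=arc(60,.036,.040);print(row([*p,.25],y))
```

```text
1.35 [ 0.54896448 -0.07794891  0.25143649] [-3.14128588e+00  4.84234713e-04  3.53004953e-01] 0.0005579435245648217
[10.03, -6.26, 0.14, -0.0, 0.0, 0.0]
```

>>> play_rows(deltas=[9.8,-6.1,0.1,0,0,0,0,9.8,-6.1,0.1,0,0,0,0,9.8,-6.1,0.1,0,0,0,0,9.8,-6.1,0.1,0,0,0,0,9.8,-6.1,4,0,0,0,0])

```text
t: 1.77
tool_pos: [0.6245, 0.012, 0.2192]
tcp_rot: [3.134, -0.013, 0.356]
wrist_force: [0.6, -0.2, 1.7]
opening: 0.0005
```

Run:
```python
from h import *
s=sense();print(s["t"],s["tool_pos"],s["tcp_rot"],s["opening"])
p,y=arc(60,.036,.040);print(row([*p,.102],y))
for n in("scene","top"):
    c=cap(n); cv2.imwrite(f"pics/{n}1.png",cv2.resize(cv2.convertScaleAbs(c["color"][130:300,130:400],alpha=1.4),None,fx=2.9,fy=2.9))
s=sense();print(s["t"],s["tool_pos"]);print(row([*p,.102],y))
```

```text
1.7667 [0.62448893 0.01199505 0.21924148] [ 3.1341613  -0.0126668   0.35606335] 0.0004567679093941994
[-0.31, -0.52, 11.72, 0.007, -0.013, 0.003]
1.8667 [0.61542197 0.01182372 0.20549048]
[0.8, -0.07, 10.34, -0.006, 0.01, 0.001]
```

View pics/scene1.png

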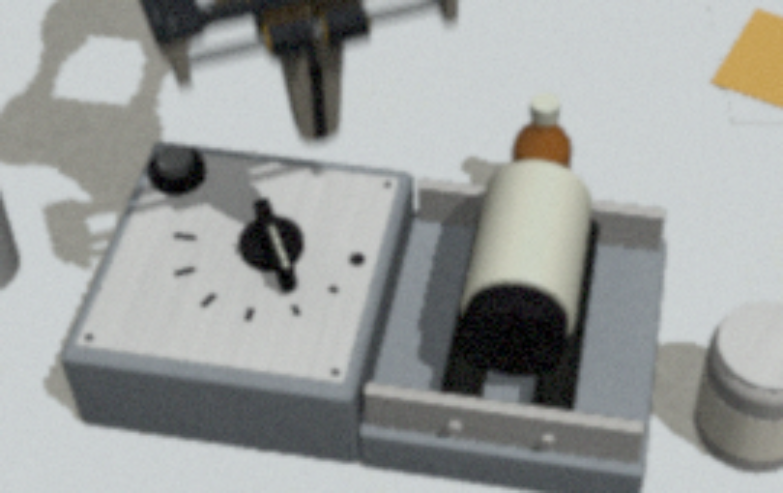

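View pics/top1.png

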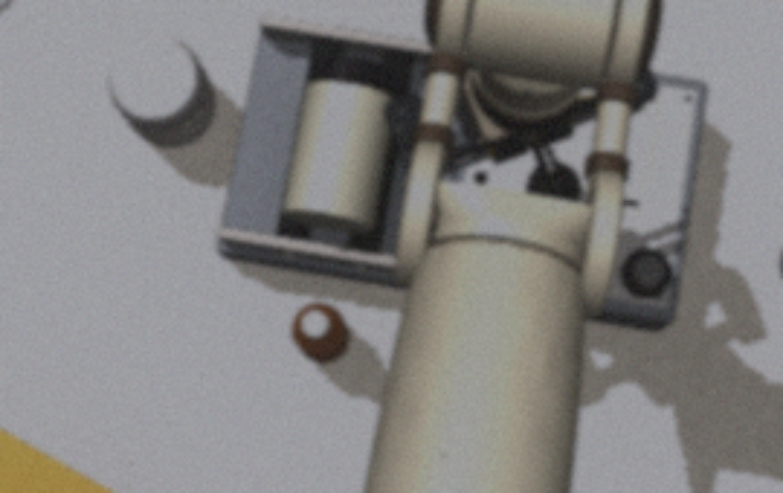

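>>> play_rows(deltas=[0,0,0,0,0,0,0,0,0,0,0,0,0,0])

```text
t: 2.03
tool_pos: [0.6192, 0.0105, 0.2129]
tcp_rot: [3.141, -0.0, 0.352]
wrist_force: [1.0, 0.2, 0.3]
opening: 0.0007
```

Run:
```python
from h import *
p,y=arc(60,.036,.040);print(row([*p,.102],y)); print(sense()["tool_pos"])
```

```text
[0.38, -0.4, 11.09, 0.0, -0.0, -0.001]
[0.61918083 0.01045096 0.21289673]
```

The scene crop shows the shut fingers near (317,135) and the pointer still at speed 2. I'll descend beside the pointer.

>>> play_rows(deltas=[0.4,-0.4,3,0,0,0,0,0.4,-0.4,6,0,0,0,0,0.4,-0.4,9,0,0,0,0,0.4,-0.4,11,0,0,0,0,0.4,-0.4,11,0,0,0,0])

```text
t: 2.45
tool_pos: [0.6189, 0.016, 0.0985]
tcp_rot: [-3.138, 0.006, 0.352]
wrist_force: [-0.2, 0.8, -1.1]
opening: 0.0006
```

>>> play_rows(deltas=[0,0,0,0,0,0,0,0,0,0,0,0,0,0])

```text
t: 2.62
tool_pos: [0.6234, 0.0155, 0.1049]
tcp_rot: [3.139, -0.004, 0.352]
wrist_force: [0.5, 0.4, 0.8]
opening: 0.0005
```

Run:
```python
from h import *
print(sense()["tool_pos"],sense()["tcp_rot"])
for off,ths in ((.030,(60,)),(.024,(60,65,70,75,80,85,90,95,100,105,110,115))):
  for th in ths:
    p,y=arc(th,.036,off);print(off,th,row([*p,.102],y))
c=cap("scene");cv2.imwrite("pics/scene2.png",cv2.resize(cv2.convertScaleAbs(c["color"][130:300,130:400],alpha=1.4),None,fx=2.9,fy=2.9))
```

```text
[0.62340907 0.01552096 0.10493156] [ 3.13934705 -0.00395921  0.3522864 ]
0.03 60 [-0.18, 0.94, 0.29, 0.002, -0.004, -0.0]
0.024 60 [-0.18, 1.54, 0.3, 0.002, -0.004, -0.0]
0.024 65 [0.01, 1.86, 0.3, 0.002, -0.004, 0.087]
0.024 70 [0.18, 2.2, 0.3, 0.002, -0.004, 0.174]
0.024 75 [0.31, 2.55, 0.3, 0.002, -0.004, 0.261]
0.024 80 [0.42, 2.91, 0.3, 0.002, -0.004, 0.349]
0.024 85 [0.49, 3.28, 0.3, 0.001, -0.004, 0.436]
0.024 90 [0.53, 3.66, 0.3, 0.001, -0.004, 0.523]
0.024 95 [0.54, 4.04, 0.3, 0.001, -0.005, 0.611]
0.024 100 [0.52, 4.41, 0.31, 0.001, -0.005, 0.698]
0.024 105 [0.46, 4.79, 0.31, 0.001, -0.005, 0.785]
0.024 110 [0.37, 5.15, 0.31, 0.0, -0.005, 0.872]
0.024 115 [0.25, 5.51, 0.31, 0.0, -0.005, 0.96]
```

View pics/scene2.png

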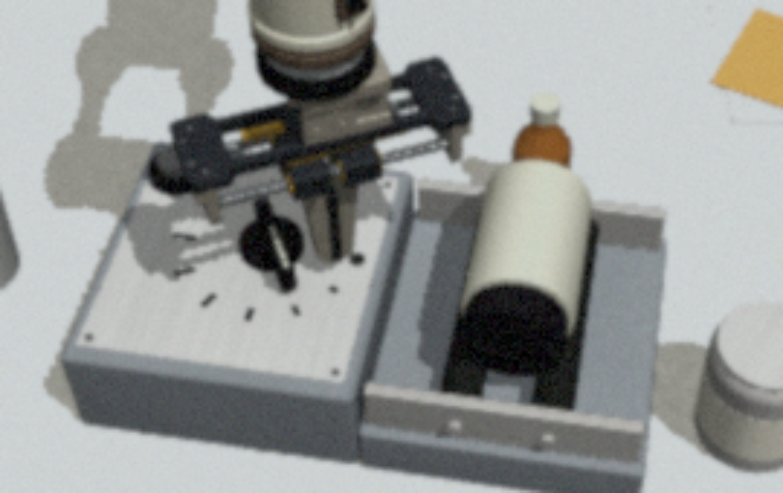

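The finger at (340,255) is clear of the pointer's +y side at (280,265). I'll push along the arc slowly, the first click first.

>>> play_rows(deltas=[-0.1,0.4,0.2,0,0,0,0,-0.1,0.8,0.2,0,0,0,0,-0.1,1.2,0.2,0,0,0,0,-0.1,1.5,0.2,0,0,0,0,-0.1,1.5,0.2,0,0,0,0])

```text
t: 3.08
tool_pos: [0.6262, 0.0009, 0.1002]
tcp_rot: [3.141, -0.0, 0.352]
wrist_force: [0.6, 0.3, 0.2]
opening: 0.0006
```

Run:
```python
from h import *
print(sense()["tool_pos"],sense()["wrist_force"])
for th in range(65,90,5):
    p,y=arc(th,.036,.024);print(th,row([*p,.102],y))
```

```text
[0.62621176 0.00086446 0.10016848] [0.6248888  0.30112454 0.24124955]
65 [0.26, 0.39, -0.18, 0.0, -0.0, 0.087]
70 [0.42, 0.73, -0.18, 0.0, -0.001, 0.174]
75 [0.56, 1.08, -0.18, 0.0, -0.001, 0.261]
80 [0.66, 1.44, -0.18, 0.0, -0.001, 0.348]
85 [0.74, 1.81, -0.18, 0.0, -0.001, 0.436]
```

>>> play_rows(deltas=[0.2,0.4,0,0,0,0.09,0,0.4,0.7,0,0,0,0.17,0,0.5,1.1,0,0,0,0.26,0,0.6,1.3,0,0,0,0.3,0,0.6,1.4,0,0,0,0.33,0])

```text
t: 3.5
tool_pos: [0.6336, -0.002, 0.0991]
tcp_rot: [-3.128, 0.007, 0.022]
wrist_force: [-6.7, 24.1, 5.8]
opening: 0.0006
```

Run:
```python
from h import *
print(sense()["tool_pos"],sense()["wrist_force"])
for th in range(75,120,5):
    p,y=arc(th,.036,.024);print(th,row([*p,.100],y))
c=cap("scene");cv2.imwrite("pics/scene3.png",cv2.resize(cv2.convertScaleAbs(c["color"][150:290,140:300],alpha=1.4),None,fx=4,fy=4))
```

```text
[ 0.63358689 -0.00198691  0.09908411] [-6.6974369  24.05815154  5.84631302]
75 [0.15, 0.54, -0.1, -0.013, 0.006, -0.069]
80 [0.36, 0.85, -0.11, -0.013, 0.007, 0.018]
85 [0.55, 1.17, -0.11, -0.013, 0.007, 0.105]
90 [0.71, 1.51, -0.12, -0.013, 0.008, 0.193]
95 [0.84, 1.87, -0.12, -0.012, 0.009, 0.28]
100 [0.94, 2.23, -0.13, -0.012, 0.009, 0.367]
105 [1.01, 2.6, -0.13, -0.011, 0.01, 0.454]
110 [1.04, 2.98, -0.14, -0.011, 0.01, 0.542]
115 [1.04, 3.36, -0.14, -0.011, 0.011, 0.629]
```

View pics/scene3.png

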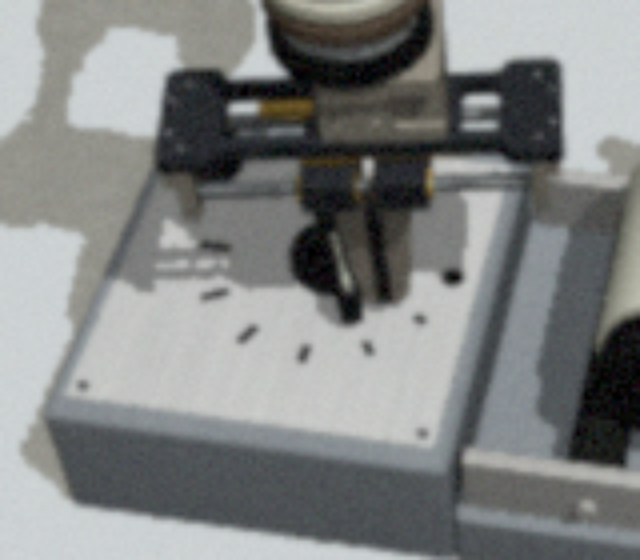

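The finger is on the bar's side, but 24 N is more than expected. I'll hold the pose and lift slightly to clear the hub.

>>> play_rows(deltas=[0,0,-0.3,0,0,0,0,0,0,-0.6,0,0,0,0,0,0,-0.6,0,0,0,0])

```text
t: 3.8
tool_pos: [0.6368, -0.0094, 0.1067]
tcp_rot: [3.141, -0.001, 0.023]
wrist_force: [0.1, 0.6, 0.4]
opening: 0.0003
```

Run:
```python
from h import *
s=sense();print(s["tool_pos"],s["tcp_rot"],s["wrist_force"],s["wrist_torque"])
for th in range(75,120,5):
    p,y=arc(th,.036,.024);print(th,row([*p,.106],y))
c=cap("scene");cv2.imwrite("pics/scene4.png",cv2.resize(cv2.convertScaleAbs(c["color"][150:290,140:300],alpha=1.4),None,fx=4,fy=4))
```

```text
[ 0.63680297 -0.00942182  0.10665099] [ 3.14091074e+00 -1.34688270e-03  2.31589042e-02] [0.09127015 0.59753501 0.44507614] [ 0.03736608  0.00638232 -0.05288028]
75 [-0.16, -0.21, 0.06, 0.001, -0.001, -0.068]
80 [0.06, 0.1, 0.07, 0.001, -0.001, 0.02]
85 [0.25, 0.42, 0.07, 0.001, -0.001, 0.107]
90 [0.41, 0.77, 0.07, 0.001, -0.001, 0.194]
95 [0.54, 1.12, 0.07, 0.0, -0.001, 0.281]
100 [0.64, 1.48, 0.07, 0.0, -0.001, 0.369]
105 [0.7, 1.86, 0.07, 0.0, -0.001, 0.456]
110 [0.73, 2.23, 0.07, 0.0, -0.001, 0.543]
115 [0.74, 2.61, 0.07, 0.0, -0.002, 0.63]
```

View pics/scene4.png

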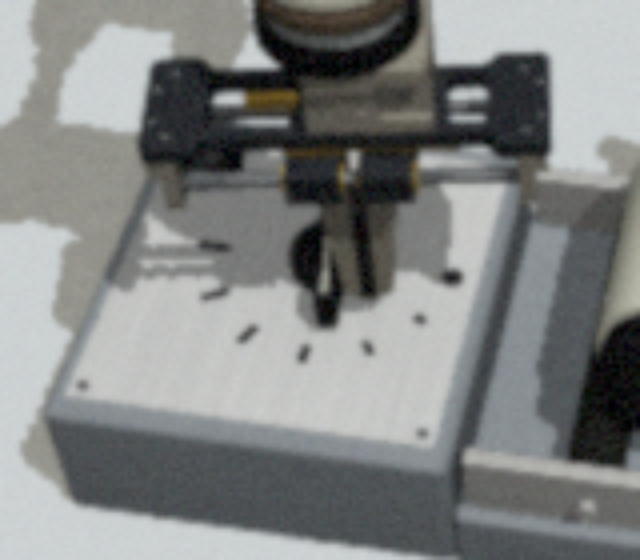

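The pointer has moved past half-way to bar 3: its tip is at (325,310), and the force has dropped off. I'll continue slowly.

>>> play_rows(deltas=[0.1,0.2,0,0,0,0.06,0,0.2,0.4,0,0,0,0.12,0,0.4,0.7,0,0,0,0.19,0,0.4,0.7,0,0,0,0.19,0,0.4,0.7,0,0,0,0.19,0])

```text
t: 4.27
tool_pos: [0.6405, -0.0168, 0.1058]
tcp_rot: [3.141, -0.0, -0.166]
wrist_force: [0.7, 1.0, 0.1]
opening: 0.0004
```

Run:
```python
from h import *
s=sense();print(s["tool_pos"],s["tcp_rot"],s["wrist_force"],s["wrist_torque"])
for th in range(90,120,5):
    p,y=arc(th,.036,.024);print(th,row([*p,.106],y))
c=cap("scene");cv2.imwrite("pics/scene5.png",cv2.resize(cv2.convertScaleAbs(c["color"][150:290,140:300],alpha=1.4),None,fx=4,fy=4))
```

```text
[ 0.64048972 -0.01678441  0.10583461] [ 3.14144922e+00 -1.14965255e-04 -1.66155615e-01] [0.71780288 0.96311465 0.07308984] [ 0.03243583 -0.03931111  0.02621116]
90 [0.06, 0.01, -0.02, 0.0, -0.0, 0.005]
95 [0.25, 0.33, -0.02, 0.0, -0.0, 0.092]
100 [0.42, 0.67, -0.02, 0.0, -0.0, 0.179]
105 [0.55, 1.03, -0.02, 0.0, -0.0, 0.267]
110 [0.66, 1.39, -0.02, 0.0, -0.0, 0.354]
115 [0.73, 1.76, -0.02, 0.0, -0.0, 0.441]
```

View pics/scene5.png

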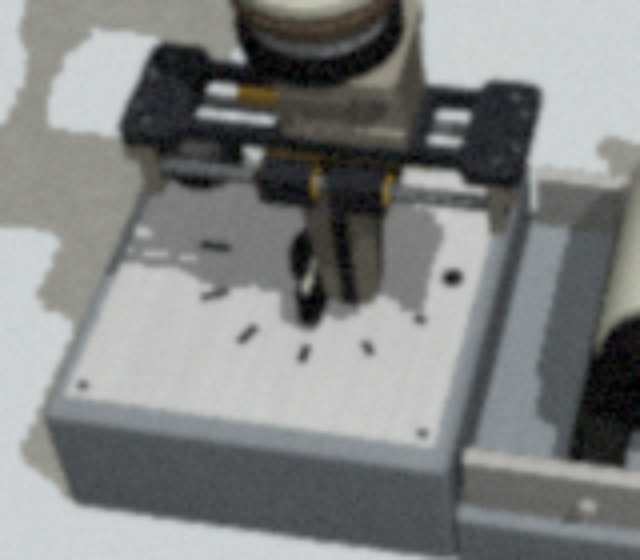

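The pointer now stands at speed 3, with its tip at (308,315) below bar 3. Next is the fourth click.

>>> play_rows(deltas=[0.1,0.2,0,0,0,0.05,0,0.2,0.35,0,0,0,0.09,0,0.3,0.5,0,0,0,0.13,0,0.4,0.65,0,0,0,0.18,0,0.4,0.65,0,0,0,0.18,0])

```text
t: 4.73
tool_pos: [0.643, -0.0197, 0.1054]
tcp_rot: [-3.136, 0.003, -0.347]
wrist_force: [0.3, 10.1, -0.1]
opening: 0.0002
```

Run:
```python
from h import *
s=sense();print(s["tool_pos"],s["tcp_rot"],s["wrist_force"],s["wrist_torque"])
for th in range(100,120,3):
    p,y=arc(th,.036,.024);print(th,row([*p,.106],y))
c=cap("scene");cv2.imwrite("pics/scene6.png",cv2.resize(cv2.convertScaleAbs(c["color"][150:290,140:300],alpha=1.4),None,fx=4,fy=4))
```

```text
[ 0.64299392 -0.01973358  0.105432  ] [-3.13576116e+00  2.78853163e-03 -3.47499227e-01] [ 0.30536604 10.1380262  -0.11693541] [ 1.88993913 -0.04693673  0.05978683]
100 [0.2, 0.39, -0.06, -0.006, 0.003, -0.002]
103 [0.32, 0.59, -0.06, -0.006, 0.003, 0.05]
106 [0.43, 0.78, -0.06, -0.006, 0.003, 0.103]
109 [0.53, 0.99, -0.06, -0.006, 0.003, 0.155]
112 [0.62, 1.19, -0.07, -0.006, 0.003, 0.207]
115 [0.7, 1.41, -0.07, -0.005, 0.004, 0.26]
118 [0.76, 1.62, -0.07, -0.005, 0.004, 0.312]
```

View pics/scene6.png

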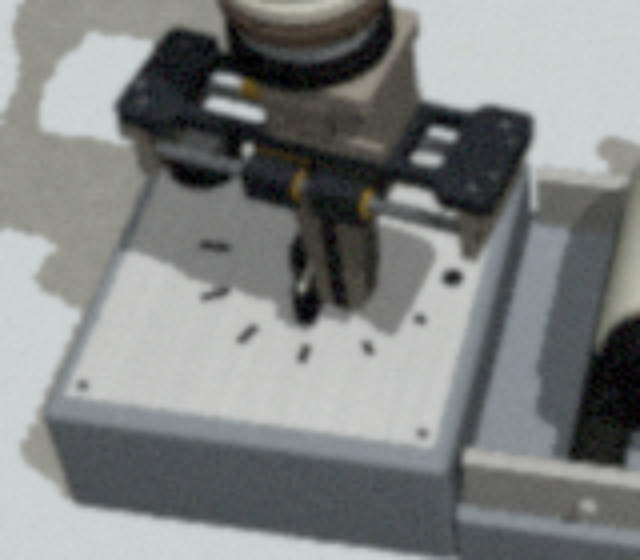

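The detent is holding, at 10 N against the finger. I'll go on in small steps to about 110 degrees commanded.

>>> play_rows(deltas=[0.1,0.2,0,0,0,0.04,0,0.15,0.3,0,0,0,0.07,0,0.2,0.4,0,0,0,0.1,0,0.2,0.4,0,0,0,0.1,0,0.2,0.4,0,0,0,0.1,0])

```text
t: 5.2
tool_pos: [0.6437, -0.0276, 0.1058]
tcp_rot: [-3.142, 0.0, -0.445]
wrist_force: [0.3, 1.2, 0.3]
opening: 0.0004
```

Run:
```python
from h import *
s=sense();print(s["tool_pos"],s["tcp_rot"],s["wrist_force"],s["wrist_torque"])
for th in range(100,120,3):
    p,y=arc(th,.036,.024);print(th,row([*p,.106],y))
c=cap("scene");cv2.imwrite("pics/scene7.png",cv2.resize(cv2.convertScaleAbs(c["color"][150:290,140:300],alpha=1.4),None,fx=4,fy=4))
```

```text
[ 0.64368297 -0.02762115  0.10580301] [-3.14157451e+00  1.52326813e-04 -4.45429362e-01] [0.30767739 1.21789816 0.27794296] [ 0.22306352  0.03269336 -0.00648576]
100 [-0.17, -0.31, -0.02, -0.0, 0.0, -0.1]
103 [-0.03, -0.13, -0.02, -0.0, 0.0, -0.048]
106 [0.1, 0.06, -0.02, -0.0, 0.0, 0.005]
109 [0.22, 0.25, -0.02, -0.0, 0.0, 0.057]
112 [0.33, 0.45, -0.02, -0.0, 0.0, 0.11]
115 [0.43, 0.65, -0.02, -0.0, 0.0, 0.162]
118 [0.52, 0.86, -0.02, -0.0, 0.0, 0.214]
```

View pics/scene7.png

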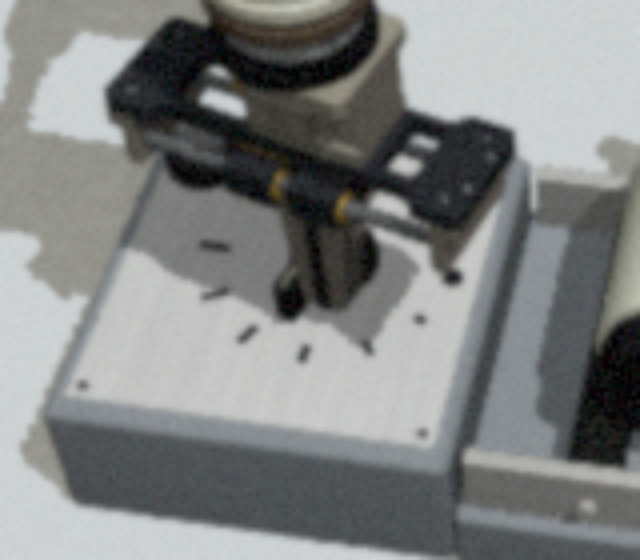

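The pointer is near half-way, with its tip at (288,305). I'll push a little further.

>>> play_rows(deltas=[0.05,0.1,0,0,0,0.03,0,0.15,0.2,0,0,0,0.06,0,0.25,0.35,0,0,0,0.09,0,0.25,0.35,0,0,0,0.09,0,0.25,0.35,0,0,0,0.09,0])

```text
t: 5.67
tool_pos: [0.6446, -0.0323, 0.1059]
tcp_rot: [3.141, -0.0, -0.536]
wrist_force: [-0.3, 0.6, -0.5]
opening: 0.0004
```

Run:
```python
from h import *
s=sense();print(s["tool_pos"],s["tcp_rot"],s["wrist_force"],s["wrist_torque"])
for th in range(100,120,3):
    p,y=arc(th,.036,.024);print(th,row([*p,.106],y))
c=cap("scene");cv2.imwrite("pics/scene8.png",cv2.resize(cv2.convertScaleAbs(c["color"][150:290,140:300],alpha=1.4),None,fx=4,fy=4))
```

```text
[ 0.64460794 -0.03231761  0.10592394] [ 3.14130689e+00 -4.39974012e-04 -5.35917689e-01] [-0.34019546  0.55097891 -0.48825988] [ 0.06908858 -0.00066299  0.00111142]
100 [-0.51, -0.65, -0.01, 0.0, -0.0, -0.19]
103 [-0.36, -0.48, -0.01, 0.0, -0.0, -0.138]
106 [-0.21, -0.31, -0.01, 0.0, -0.0, -0.086]
109 [-0.08, -0.13, -0.01, 0.0, -0.0, -0.033]
112 [0.05, 0.06, -0.01, 0.0, -0.0, 0.019]
115 [0.17, 0.25, -0.01, 0.0, -0.0, 0.071]
118 [0.27, 0.45, -0.01, 0.0, -0.0, 0.124]
```

View pics/scene8.png

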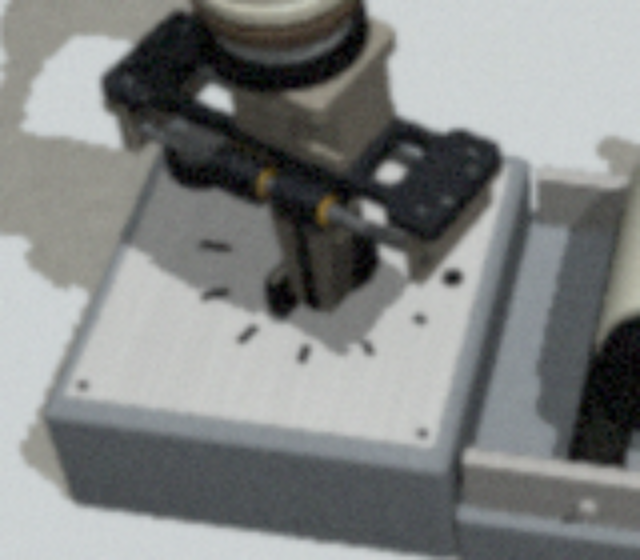

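The pointer tip is near (275,297), almost at bar 4, with no force on it. I'll back off, lift and look.

>>> play_rows(deltas=[0,-0.5,0,0,0,0,0,0,-1,0,0,0,0,0,0,-1.5,-1,0,0,0,0,0,-1.5,-4,0,0,0,0,0,-1.5,-7,0,0,0,0])

```text
t: 6.13
tool_pos: [0.6513, -0.018, 0.1756]
tcp_rot: [3.141, 0.003, -0.536]
wrist_force: [0.6, 0.7, 0.2]
opening: 0.0003
```

>>> play_rows(deltas=[0,0,-2,0,0,0,0,0,0,-4,0,0,0,0,0,0,-4,0,0,0,0,0,0,-4,0,0,0,0,0,0,-4,0,0,0,0])

```text
t: 6.55
tool_pos: [0.6517, -0.0187, 0.2146]
tcp_rot: [3.141, 0.002, -0.537]
wrist_force: [-0.1, -1.0, -1.2]
opening: 0.0005
```

Run:
```python
from h import *
s=sense();print(s["t"],s["tool_pos"],s["tcp_rot"],s["wrist_force"])
c=cap("scene");np.savez("s9.npz",**c);cv2.imwrite("pics/scene9.png",cv2.resize(cv2.convertScaleAbs(c["color"][150:290,140:300],alpha=1.4),None,fx=5,fy=4.0))
P=pts(c); m=(P[...,2]>.113)&(P[...,2]<.123)&(np.hypot(P[...,0]-.603,P[...,1]+.034)<.058)
D=P[m][:,:2]-AX; print(m.sum(),D.min(0),D.max(0))
e=D[np.hypot(*D.T)>.03].mean(0); print(90+np.degrees(YAW)-np.degrees(np.arctan2(e[1],e[0])))
print(row([.531,-.108,.16],YAW))
```

```text
6.55 [ 0.65166433 -0.0187065   0.21459219] [ 3.14099824e+00  1.73922806e-03 -5.36843561e-01] [-0.10983329 -0.98468339 -1.16646483]
193 [-0.01769231 -0.02749836] [0.05114189 0.01562112]
104.5668074620109
[-5.75, 13.82, 5.42, 0.0, 0.003, -0.366]
```

View pics/scene9.png

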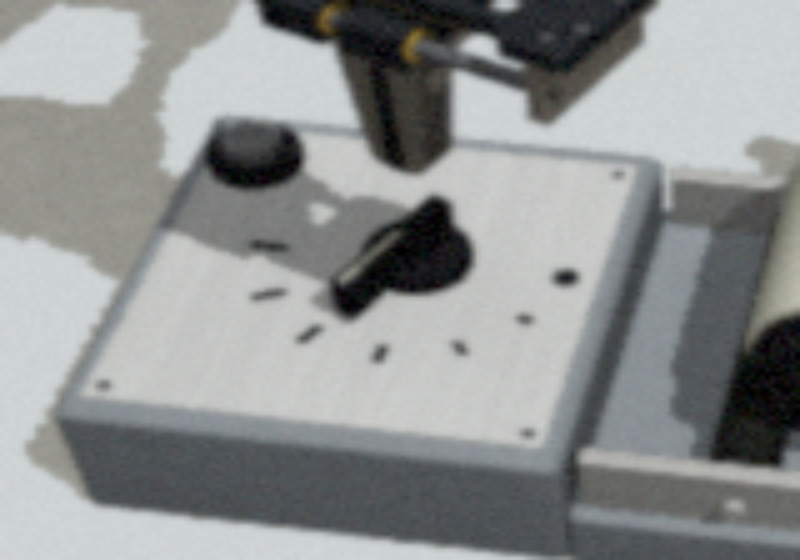

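Run:
```python
from h import *
c=dict(np.load("s9.npz"))
A=[plane(c,140+x/5-.4,150+y/4-.4,.119)[:2] for x,y in((340,285),(403,232),(335,290),(435,200))]
for a,b in ((0,1),(2,3)):
    e=A[a]-A[b]; print(A[a]-AX,A[b]-AX,90+np.degrees(YAW)-np.degrees(np.arctan2(e[1],e[0])))
P=pts(c); m=(P[...,2]>.113)&(P[...,2]<.123)&(np.hypot(P[...,0]-.603,P[...,1]+.034)<.058)
D=(P[m][:,:2]-AX).astype(np.float32); l=cv2.fitLine(D,cv2.DIST_HUBER,0,.01,.01).ravel(); print(l, 90+np.degrees(YAW)-np.degrees(np.arctan2(l[1],l[0])))
c0=dict(np.load("scene0.npz"));P=pts(c0); m=(P[...,2]>.113)&(P[...,2]<.123)&(np.hypot(P[...,0]-.603,P[...,1]+.034)<.058)
D=(P[m][:,:2]-AX).astype(np.float32); l=cv2.fitLine(D,cv2.DIST_HUBER,0,.01,.01).ravel(); print("start",l, 90+np.degrees(YAW)-np.degrees(np.arctan2(l[1],l[0])))
```

```text
[ 0.04716845 -0.02410509] [ 0.01113845 -0.00151197] 112.2927691254668
[ 0.05048322 -0.02580065] [-0.01148591  0.01012213] 110.3027913764422
[ 0.856195   -0.5166529   0.02063317 -0.00584833] 111.31042150489867
start [0.9393757  0.34288964 0.02113796 0.00720936] 60.14939931861937
```

The line fit gives about 111°, where 120° is expected. The same fit gave 60.1° for the start position, so it can be trusted. I'll check whether the pointer is still creeping.

>>> play_rows(deltas=[0,0,0,0,0,0,0,0,0,0,0,0,0,0,0,0,0,0,0,0,0])

```text
t: 6.85
tool_pos: [0.6517, -0.019, 0.2147]
tcp_rot: [3.141, 0.002, -0.537]
wrist_force: [1.0, 0.4, 0.5]
opening: 0.0007
```

```bash
cat >> h.py <<'E'
def theta(c,ax=AX):
    P=pts(c); m=(P[...,2]>.113)&(P[...,2]<.123)&(np.hypot(P[...,0]-.603,P[...,1]+.034)<.058)
    D=(P[m][:,:2]-ax).astype(np.float32); l=cv2.fitLine(D,cv2.DIST_HUBER,0,.01,.01).ravel(); 
    if l[0]<0:l=-l
    return 90+np.degrees(YAW)-np.degrees(np.arctan2(l[1],l[0])),m.sum()
E
python3 - <<'E'
from h import *
print(sense()["t"])
for n in("scene","scene","top"):
    c=cap(n); print(n,theta(c))
cv2.imwrite("pics/top10.png",cv2.resize(cv2.convertScaleAbs(c["color"][135:250,275:385],alpha=1.5),None,fx=5,fy=5))
s=sense();print(s["t"],s["tool_pos"],s["tcp_rot"])
E
```

```text
6.85
scene (np.float64(110.81914571754515), np.int64(189))
scene (np.float64(111.31197790138305), np.int64(188))
top (np.float64(14.707037486954334), np.int64(4))
7.0 [ 0.6520931  -0.01908011  0.21552633] [ 3.14145100e+00  4.89998195e-04 -5.37231234e-01]
```

View pics/top10.png

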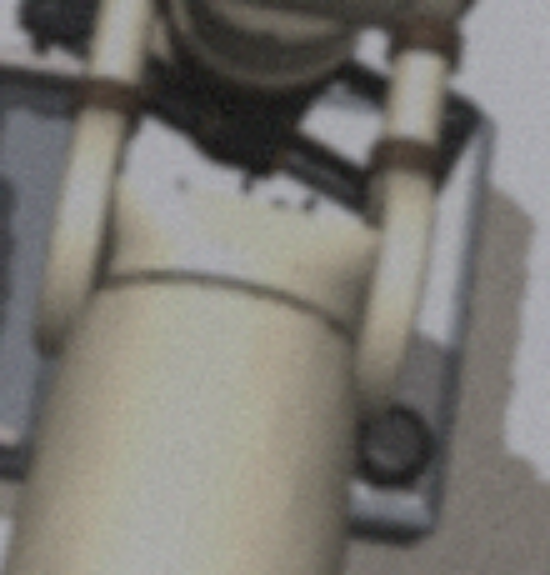

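Run:
```python
from h import *
for f in("scene0.npz","s9.npz"):
    c=dict(np.load(f)); g=cv2.cvtColor(c["color"],cv2.COLOR_BGR2GRAY).astype(float)
    roi=np.zeros(g.shape,np.uint8)
    # dark blob = selector; line pixels = brighter pixels enclosed in its hull
    m=(g<70).astype(np.uint8); m[:198]=0;m[236:]=0;m[:,:203]=0;m[:,240:]=0
    N,l,s,_=cv2.connectedComponentsWithStats(m); i=1+np.argmax(s[1:,4]); k=(l==i).astype(np.uint8)
    h=cv2.morphologyEx(k,cv2.MORPH_CLOSE,np.ones((5,5),np.uint8)); h=cv2.erode(h,np.ones((3,3)))
    L=(h>0)&(g>60); v,u=np.nonzero(L)
    Q=np.array([plane(c,a,b,.119)[:2] for a,b in zip(u,v)],np.float32)-AX.astype(np.float32)
    ln=cv2.fitLine(Q,cv2.DIST_HUBER,0,.01,.01).ravel(); ln*=np.sign(ln[0])
    print(f,len(u),ln, 90+np.degrees(YAW)-np.degrees(np.arctan2(ln[1],ln[0])), Q.min(0),Q.max(0))
    im=c["color"][195:240,200:245].copy(); im2=cv2.resize(im,None,fx=12,fy=12,interpolation=cv2.INTER_NEAREST); cv2.imwrite("pics/z_"+f[:2]+".png",im2)
    im[L[195:240,200:245]]=(0,0,255); cv2.imwrite("pics/zm_"+f[:2]+".png",cv2.resize(im,None,fx=12,fy=12,interpolation=cv2.INTER_NEAREST))
```

```text
scene0.npz 38 [0.944432   0.32870677 0.03867854 0.01412651] 61.01212171546996 [0.01230121 0.00437988] [0.05053979 0.01925262]
s9.npz 19 [ 0.86481434 -0.50209177  0.03297977 -0.01657644] 110.34091047279418 [ 0.01501352 -0.02377599] [ 0.04490179 -0.00574706]
```

View pics/zm_s9.png

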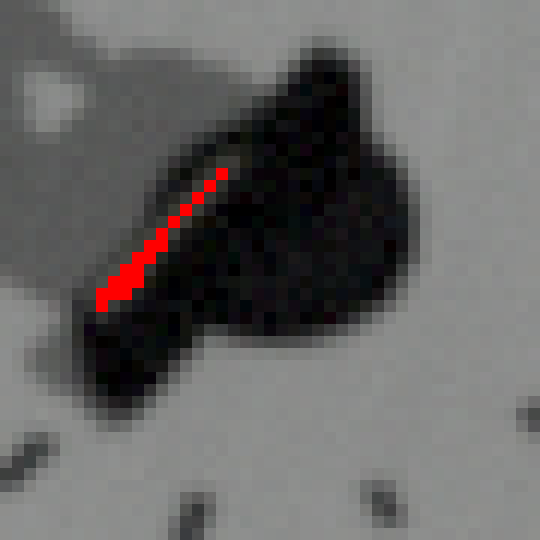

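Both fits agree on about 111°, so friction left the pointer just short of the click. I'll go back and nudge it to about 119°.

Run:
```python
from h import *
p,y=arc(112,.036,.040); print(row([*p,.106],y))
```

```text
[0.12, -0.02, 10.95, 0.0, 0.0, 0.018]
```

>>> play_rows(deltas=[0.1,0,3,0,0,0.02,0,0.1,0,6,0,0,0.02,0,0.1,0,9,0,0,0.02,0,0.1,0,10.9,0,0,0.02,0,0.1,0,10.9,0,0,0.02,0])

```text
t: 7.42
tool_pos: [0.6492, -0.0188, 0.1011]
tcp_rot: [3.138, 0.009, -0.557]
wrist_force: [-0.9, -0.1, -1.4]
opening: 0.0003
```

>>> play_rows(deltas=[0,0,0,0,0,0,0,0,0,0,0,0,0,0,0,0,0,0,0,0,0])

```text
t: 7.67
tool_pos: [0.6548, -0.0199, 0.1095]
tcp_rot: [-3.14, -0.004, -0.557]
wrist_force: [0.2, 0.2, 0.1]
opening: 0.0003
```

Run:
```python
from h import *
print(sense()["tool_pos"],sense()["wrist_force"])
for th,o in((112,.032),(112,.027),(115,.024),(117,.024),(119,.024),(121,.024)):
    p,y=arc(th,.036,o); print(th,o,row([*p,.106],y))
```

```text
[ 0.6547522  -0.0199468   0.10953045] [0.15000566 0.23903393 0.13470823]
112 0.032 [-0.16, 0.84, 0.35, -0.001, -0.004, -0.002]
112 0.027 [-0.16, 1.34, 0.35, -0.001, -0.004, -0.002]
115 0.024 [-0.04, 1.84, 0.35, -0.002, -0.004, 0.05]
117 0.024 [0.04, 1.97, 0.35, -0.002, -0.004, 0.085]
119 0.024 [0.11, 2.1, 0.35, -0.002, -0.004, 0.12]
121 0.024 [0.18, 2.24, 0.35, -0.002, -0.004, 0.155]
```

>>> play_rows(deltas=[0,0.4,0,0,0,0,0,-0.1,0.8,0,0,0,0,0,-0.1,1.2,0,0,0,0,0,-0.1,1.2,0,0,0,0,0,-0.1,1.2,0,0,0,0,0])

```text
t: 8.08
tool_pos: [0.6458, -0.0296, 0.1071]
tcp_rot: [-3.141, -0.0, -0.558]
wrist_force: [-0.9, 0.2, 0.3]
opening: 0.0005
```

Run:
```python
from h import *
print(sense()["tool_pos"],sense()["wrist_force"])
for th,o in((112,.027),(115,.024),(117,.024),(119,.024),(121,.024)):
    p,y=arc(th,.036,o); print(th,o,row([*p,.106],y))
```

```text
[ 0.64575899 -0.02960646  0.1070824 ] [-0.89633709  0.17658813  0.25787544]
112 0.027 [0.1, 0.05, 0.11, -0.0, -0.0, -0.003]
115 0.024 [0.22, 0.54, 0.11, -0.0, -0.0, 0.05]
117 0.024 [0.29, 0.67, 0.11, -0.0, -0.0, 0.084]
119 0.024 [0.36, 0.8, 0.11, -0.0, -0.0, 0.119]
121 0.024 [0.43, 0.94, 0.11, -0.0, -0.0, 0.154]
```

>>> play_rows(deltas=[0.1,0.2,0,0,0,0.02,0,0.2,0.4,0,0,0,0.05,0,0.3,0.6,0,0,0,0.08,0,0.4,0.8,0,0,0,0.12,0,0.4,0.8,0,0,0,0.12,0])

```text
t: 8.5
tool_pos: [0.645, -0.0385, 0.1068]
tcp_rot: [3.141, 0.0, -0.679]
wrist_force: [0.8, -0.5, 0.1]
opening: 0.0
```

>>> play_rows(deltas=[0,0,0,0,0,0,0,0,0,0,0,0,0,0])

```text
t: 8.67
tool_pos: [0.645, -0.0381, 0.1068]
tcp_rot: [-3.142, 0.0, -0.677]
wrist_force: [0.2, -0.3, -0.9]
opening: 0.0003
```

Run:
```python
from h import *
s=sense();print(s["tool_pos"],s["wrist_force"])
for th,o in((117,.024),(119,.024),(121,.024)):
    p,y=arc(th,.036,o); print(th,o,row([*p,.106],y))
```

```text
[ 0.64504913 -0.03810663  0.10683878] [ 0.20353084 -0.29658083 -0.89505284]
117 0.024 [-0.11, -0.08, 0.08, -0.0, 0.0, -0.034]
119 0.024 [-0.02, 0.05, 0.08, -0.0, 0.0, 0.001]
121 0.024 [0.06, 0.17, 0.08, -0.0, 0.0, 0.035]
```

The finger is at 119°. I'll back off, lift and measure.

>>> play_rows(deltas=[0,-0.5,0,0,0,0,0,0,-1,0,0,0,0,0,0,-1.5,-1,0,0,0,0,0,-1.5,-4,0,0,0,0,0,-1.5,-7,0,0,0,0])

```text
t: 9.08
tool_pos: [0.6536, -0.0254, 0.1766]
tcp_rot: [3.14, 0.003, -0.676]
wrist_force: [0.9, 0.1, 0.0]
opening: 0.0006
```

>>> play_rows(deltas=[0,0,-2,0,0,0,0,0,0,-3,0,0,0,0,0,0,-3,0,0,0,0])

```text
t: 9.33
tool_pos: [0.6564, -0.0264, 0.2108]
tcp_rot: [-3.139, -0.006, -0.677]
wrist_force: [-0.4, 0.6, -0.3]
opening: 0.0004
```

Run:
```python
from h import *
c=cap("scene"); np.savez("s11.npz",**c); print(theta(c)); g=cv2.cvtColor(c["color"],cv2.COLOR_BGR2GRAY).astype(float)
cv2.imwrite("pics/z11.png",cv2.resize(c["color"][150:250,180:260],None,fx=7,fy=6,interpolation=cv2.INTER_CUBIC))
m=(g<70).astype(np.uint8); m[:198]=0;m[236:]=0;m[:,:203]=0;m[:,240:]=0
N,l,s,_=cv2.connectedComponentsWithStats(m); i=1+np.argmax(s[1:,4]); k=(l==i).astype(np.uint8)
h=cv2.erode(cv2.morphologyEx(k,cv2.MORPH_CLOSE,np.ones((5,5),np.uint8)),np.ones((3,3)))
v,u=np.nonzero((h>0)&(g>60)); print(len(u),list(zip(u,v)))
Q=np.array([plane(c,a,b,.119)[:2] for a,b in zip(u,v)],np.float32)-AX.astype(np.float32)
ln=cv2.fitLine(Q,cv2.DIST_HUBER,0,.01,.01).ravel(); ln*=np.sign(ln[0]); print(90+np.degrees(YAW)-np.degrees(np.arctan2(ln[1],ln[0])))
print(row([.531,-.108,.17],YAW),sense()["tool_pos"])
```

```text
(np.float64(121.0645852469641), np.int64(195))
14 [(np.int64(215), np.int64(209)), (np.int64(216), np.int64(209)), (np.int64(214), np.int64(210)), (np.int64(215), np.int64(210)), (np.int64(214), np.int64(211)), (np.int64(212), np.int64(212)), (np.int64(211), np.int64(213)), (np.int64(210), np.int64(214)), (np.int64(211), np.int64(214)), (np.int64(209), np.int64(215)), (np.int64(207), np.int64(216)), (np.int64(206), np.int64(217)), (np.int64(205), np.int64(218)), (np.int64(206), np.int64(218))]
119.4219079398352
[-4.57, 14.15, 3.78, -0.001, -0.002, -0.506] [ 0.65520831 -0.02628371  0.20809924]
```

View pics/z11.png

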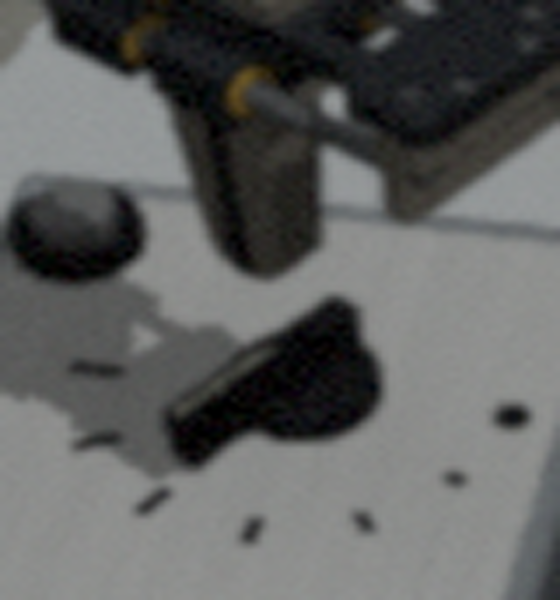

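The pointer now rests at speed 4: the two fits give 121° and 119°, and it points at bar 4 at (153,500). Next I'll move over the button.

>>> play_rows(deltas=[-1,3.5,0,0,0,0,0,-2.2,7,0,0,0,0,0,-3.5,10.5,0,0,0,0,0,-4.2,13,0,0,0,0,0,-4.6,14.1,0,0,0,0,0])

```text
t: 9.8
tool_pos: [0.5269, -0.1083, 0.2044]
tcp_rot: [3.14, 0.004, -0.679]
wrist_force: [-0.2, 0.3, 0.1]
opening: 0.0007
```

>>> play_rows(deltas=[0,0,0,0,0,0,0,0,0,0,0,0,0,0,0,0,0,0,0,0,0])

```text
t: 10.05
tool_pos: [0.531, -0.1068, 0.2064]
tcp_rot: [-3.141, 0.001, -0.677]
wrist_force: [-0.0, 0.9, 0.9]
opening: 0.0006
```

Run:
```python
from h import *
s=sense(); print(s["tool_pos"],s["tcp_rot"]); print(row([.532,-.108,.115],s["tcp_rot"][2]))
c=cap("scene"); print(theta(c)); cv2.imwrite("pics/z12.png",cv2.resize(c["color"][120:250,150:280],None,fx=4.5,fy=4.5,interpolation=cv2.INTER_CUBIC))
P=pts(c)
g=cv2.cvtColor(c["color"],cv2.COLOR_BGR2GRAY)
m=(P[...,2]>.103)&(P[...,2]<.112)&(np.hypot(P[...,0]-.532,P[...,1]+.108)<.03); print(m.sum(),P[m].mean(0),P[m].min(0),P[m].max(0))
c=dict(np.load("scene0.npz"));P=pts(c)
for a,b in((.100,.112),(.094,.100),(.088,.094)):
  m=(P[...,2]>a)&(P[...,2]<b)&(np.hypot(P[...,0]-.532,P[...,1]+.108)<.03); print(a,m.sum(),P[m].mean(0),P[m].min(0),P[m].max(0))
```

```text
[ 0.53095609 -0.10681987  0.20636434] [-3.14117436e+00  5.93125782e-04 -6.76546852e-01]
[0.16, 0.03, 9.14, -0.0, 0.001, -0.0]
(np.float64(120.37274793617308), np.int64(199))
93 [ 0.53234935 -0.11078525  0.10721283] [ 0.51608042 -0.12366011  0.10306289] [ 0.54628342 -0.09690201  0.11120919]
0.1 114 [ 0.53307006 -0.11050011  0.10629517] [ 0.51675327 -0.12759712  0.10001996] [ 0.54646424 -0.09728016  0.1104156 ]
0.094 124 [ 0.53852425 -0.10852251  0.09731   ] [ 0.51226616 -0.13219119  0.09402624] [ 0.55397825 -0.08899588  0.09992452]
0.088 48 [ 0.54598566 -0.10368661  0.09020453] [ 0.51684536 -0.13391466  0.08802517] [ 0.55947885 -0.0791374   0.09397286]
```

View pics/z12.png

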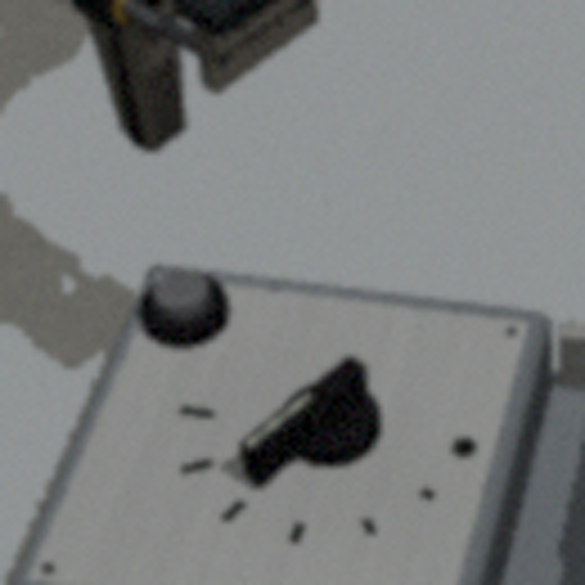

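The pointer is at 120.4°, and the cap top is at about (0.532, -0.110, 0.1065). I'll descend to just above it, then press slowly.

>>> play_rows(deltas=[0.3,0.2,2.5,0,0,0,0,0.3,0.2,5,0,0,0,0,0.3,0.2,7,0,0,0,0,0.3,0.2,8,0,0,0,0,0.3,0.2,8.3,0,0,0,0])

```text
t: 10.52
tool_pos: [0.5305, -0.1098, 0.1215]
tcp_rot: [3.141, 0.004, -0.676]
wrist_force: [-0.2, 0.5, -0.1]
opening: 0.0005
```

>>> play_rows(deltas=[0,0,0,0,0,0,0,0,0,0,0,0,0,0,0,0,0,0,0,0,0,0,0,0,0,0,0,0])

```text
t: 10.85
tool_pos: [0.5323, -0.1113, 0.1253]
tcp_rot: [-3.141, -0.003, -0.677]
wrist_force: [-0.0, -0.3, -0.1]
opening: 0.0005
```

Run:
```python
from h import *
s=sense(); print(s["tool_pos"],s["tcp_rot"],s["wrist_force"])
c=cap("scene"); print(theta(c))
```

```text
[ 0.53230721 -0.11131255  0.12529904] [-3.14093296e+00 -2.50898014e-03 -6.77055810e-01] [-0.01900194 -0.26891339 -0.07758258]
(np.float64(120.51540616981566), np.int64(188))
```

Tip at about 0.124. I'll press down in steps to about 0.101.

>>> play_rows(deltas=[0,0,0.6,0,0,0,0,0,0,1.2,0,0,0,0,0,0,1.6,0,0,0,0,0,0,2.0,0,0,0,0,0,0,2.2,0,0,0,0])

```text
t: 11.32
tool_pos: [0.531, -0.1109, 0.1014]
tcp_rot: [3.141, 0.001, -0.677]
wrist_force: [-2.3, 1.7, 5.5]
opening: 0.0002
```

>>> play_rows(deltas=[0,0,0.1,0,0,0,0,0,0,0.1,0,0,0,0])

```text
t: 11.48
tool_pos: [0.531, -0.1109, 0.1014]
tcp_rot: [3.141, 0.001, -0.677]
wrist_force: [-3.7, 1.7, 6.1]
opening: 0.0003
```

>>> play_rows(deltas=[0,0,0.2,0,0,0,0,0,0,0.4,0,0,0,0,0,0,0.4,0,0,0,0])

```text
t: 11.73
tool_pos: [0.5312, -0.111, 0.1009]
tcp_rot: [3.14, 0.001, -0.677]
wrist_force: [-14.5, 4.4, 29.1]
opening: 0.0002
```

Run:
```python
from h import *
s=sense(); print(s["tool_pos"],s["wrist_force"])
c=cap("scene"); print(theta(c)); cv2.imwrite("pics/z13.png",cv2.resize(c["color"][140:250,150:280],None,fx=5,fy=5,interpolation=cv2.INTER_CUBIC))
```

```text
[ 0.53124713 -0.11100187  0.10094864] [-14.46126132   4.40825843  29.13318068]
(np.float64(120.6240334891516), np.int64(195))
```

View pics/z13.png

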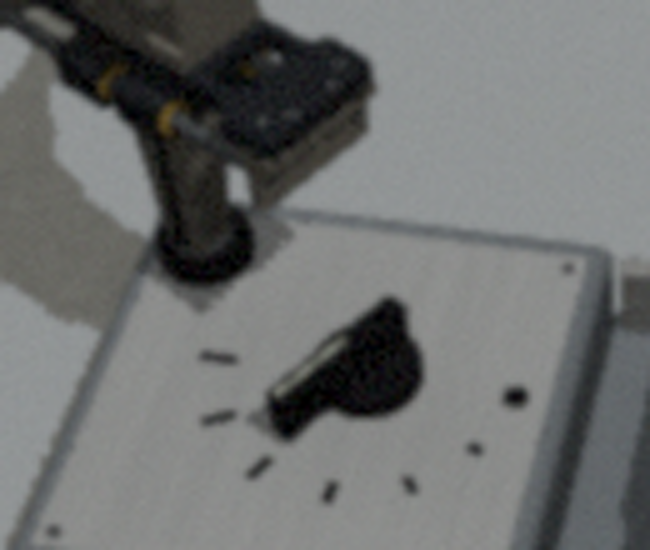

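The stop is hard at 0.101. I'll release slowly and record the force against height to verify the travel.

>>> play_rows(deltas=[0,0,-0.5,0,0,0,0,0,0,-0.5,0,0,0,0])

```text
t: 11.95
tool_pos: [0.5317, -0.1111, 0.1034]
tcp_rot: [-3.141, -0.001, -0.677]
wrist_force: [-1.5, 0.3, 3.4]
opening: 0.0003
```

>>> play_rows(deltas=[0,0,-0.1,0,0,0,0,0,0,-0.1,0,0,0,0])

```text
t: 12.12
tool_pos: [0.5317, -0.1111, 0.1032]
tcp_rot: [-3.141, -0.001, -0.677]
wrist_force: [-0.5, -0.2, 3.4]
opening: 0.0005
```

>>> play_rows(deltas=[0,0,-0.15,0,0,0,0,0,0,-0.15,0,0,0,0])

```text
t: 12.28
tool_pos: [0.5317, -0.1111, 0.1045]
tcp_rot: [-3.141, -0.001, -0.677]
wrist_force: [-0.2, 0.3, 2.7]
opening: 0.0003
```

>>> play_rows(deltas=[0,0,-0.15,0,0,0,0,0,0,-0.15,0,0,0,0])

```text
t: 12.45
tool_pos: [0.5316, -0.1111, 0.106]
tcp_rot: [-3.141, -0.001, -0.677]
wrist_force: [1.9, 0.0, 1.5]
opening: 0.0005
```

>>> play_rows(deltas=[0,0,-0.15,0,0,0,0,0,0,-0.15,0,0,0,0])

```text
t: 12.62
tool_pos: [0.5312, -0.111, 0.1073]
tcp_rot: [3.141, 0.0, -0.677]
wrist_force: [1.0, -0.7, 1.5]
opening: 0.0005
```

>>> play_rows(deltas=[0,0,-0.15,0,0,0,0,0,0,-0.15,0,0,0,0])

```text
t: 12.78
tool_pos: [0.5308, -0.1107, 0.1085]
tcp_rot: [3.141, 0.001, -0.677]
wrist_force: [-0.7, -0.3, 0.5]
opening: 0.0002
```

The force fell from about 5.5 N at 0.1014 to nothing near 0.107, so the travel was about 6 mm. I'll lift away and do the final check.

>>> play_rows(deltas=[0,0,-2,0,0,0,0,0,0,-5,0,0,0,0,0,0,-8,0,0,0,0,0,0,-10,0,0,0,0,0,0,-10,0,0,0,0])

```text
t: 13.2
tool_pos: [0.5337, -0.112, 0.2138]
tcp_rot: [-3.14, -0.008, -0.677]
wrist_force: [-0.3, 0.3, 0.8]
opening: 0.0006
```

>>> play_rows(deltas=[0,0,0,0,0,0,0,0,0,0,0,0,0,0,0,0,0,0,0,0,0,0,0,0,0,0,0,0])

```text
t: 13.53
tool_pos: [0.5303, -0.1105, 0.2069]
tcp_rot: [3.141, 0.003, -0.677]
wrist_force: [-0.7, 0.5, -0.2]
opening: 0.0002
```

Run:
```python
from h import *
s=sense(); print(s["t"],s["tool_pos"],s["wrist_force"])
c=cap("scene"); print(theta(c)); cv2.imwrite("pics/z14.png",c["color"]); P=pts(c)
m=(P[...,2]>.100)&(P[...,2]<.112)&(np.hypot(P[...,0]-.532,P[...,1]+.108)<.03); print(m.sum(),P[m].mean(0))
c0=dict(np.load("scene0.npz")); d=cv2.absdiff(c["color"],c0["color"]).max(2)
for n,(x0,y0,x1,y1) in dict(jar=(285,185,340,265),tin=(365,230,420,295),flask=(300,160,335,190),pot=(85,155,140,235)).items(): print(n,(d[y0:y1,x0:x1]>40).sum())
```

```text
13.5333 [ 0.53028134 -0.11051225  0.20688654] [-0.69332332  0.4790261  -0.20983176]
(np.float64(120.81197980873168), np.int64(199))
117 [ 0.53340708 -0.10977448  0.10611754]
jar 0
tin 0
flask 0
pot 668
```

View pics/z14.png

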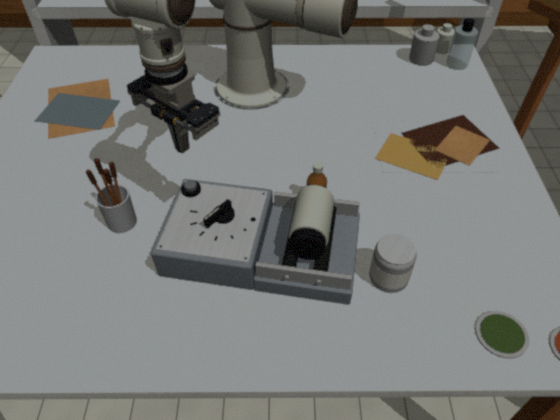

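The pointer is at speed 4, the button is up (cap at 0.106 m), and everything stands where it was. The pixel change in the pot's window is the gripper overlapping it; the pot is still at (117,210). I'm handing in.

```bash
python3 -c "
from workcell import job_done; print(job_done())"
```

```text
the job is handed in; nothing more can be done
None
```

The selector is at speed 4, the start button has been pressed fully and is up again, and the job is handed in at about 13.6 s. No verdict was reported.

**Selector:** It started at speed 2. I pushed the pointer clockwise with the shut fingertips. After the first push it stopped at about 111°, just short of the fourth click. I went back and nudged it to about 120°. Two separate fits gave 119.4° and 121.1°, and it read about 120.8° in the last picture.

**Force while pushing:** The wrist force read 24 N at one point during the first click, well above the expected few newtons, but it dropped off as the click went over.

**Button:** I pressed to a hard stop, where the force rose from about 6 N to 29 N. Contact ended about 6 mm higher as I let go. Afterwards the cap measured 0.106 m high, the same as at the start.

**Objects:** The jar, tin and bottle showed no picture change. The automatic check on the pot's area did show a change, because the gripper overlapped that window. By eye, the pot is where it was. The arm finished about 10 cm above the button, touching nothing.

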